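Crank the slide-bench lift deck level with its ledge

TASK

Raise the lift's deck with the loose crank: stand the crank upright in the round well of the lift, feel for the hidden hexagon at the bottom until the socket drops fully home on it, then turn the crank clockwise (seen from above) until the deck is level with the fixed ledge beside it. Leave the crank seated on the spindle and let go. Move the deck only by the crank, do not touch it, and leave the bottle, the cup and the timer where they stand.

Things in the scene. Friction and masses are not known exactly. Their poses are not given: they have to be found in the camera images.
- crank_grip (a point): Centre of the square grip block (28 x 28 mm, 36 mm high, its faces square to x and y) at the top of the loose steel crank, 98 mm above the crank's foot. z runs up the crank's axis, x along its arm to the knob. Take the grip from above, fingers on its +y and -y faces, beside the arm. The crank (0.3 to 0.5 kg) starts upright, standing on its foot on the worktop.
- crank_knob (a point): Middle of the crank's black upright knob, 23 mm thick, 36 mm high, 80 mm from the crank's axis and 101 mm above its foot. The arm that carries it is 16 mm wide and lies 66 to 78 mm above the foot; opposite, 48 mm from the axis, sits a balance ball 30 mm wide.
- crank_foot (a point): Centre of the crank's foot, the lower end of its socket head (round to hexagonal, up to 48 mm wide, 63 mm long); axes as crank_grip. The foot is open: a hexagonal bore 32 mm across flats and 33 mm deep, with flats facing along x and every 60 degrees from it.
- well_rim (a point): Centre of the mouth of the round well (54 mm wide, 55 mm deep) in the flat top of the lift's grey gear housing, 100 x 100 mm, top 85 mm above the worktop; the lift is fixed. z up; y points from the well to the deck (centre 105 mm away) and the ledge (205 mm). A crank not lined up with the hexagon stops with its foot about 30 mm below the rim; lined up, it drops to 51 mm.
- hex_shoulder (a point): On the well's axis, 30 mm below the rim: the shoulder of the hidden spindle, a hexagon 30 mm across flats with a tapered tip 12 mm high above it. Its angle is not shown here (the axes are the lift's): it repeats every 60 degrees, with several degrees of play. Turning it takes about 0.2 N m; clockwise from above lifts the deck 15 mm per radian, also past level. It stays where it is left.
- deck_edge (a point): Top surface of the lift's moving steel deck (100 x 98 mm plate, a petri dish 58 mm wide, 14 mm high fixed on it), near its side next to the ledge. It starts 10 to 28 mm lower than the ledge; its height is read from this point's z.
- ledge_edge (a point): Top surface of the fixed steel ledge (100 x 90 mm), at its side next to the deck, 72 mm above the worktop. The deck is level when deck_edge and ledge_edge have the same height.
- deck: The moving deck with its petri dish, not to be touched by the robot. Origin under its middle, on the lift's foot when the deck is fully down; z up. The plate's top is 45 mm above the origin.
- crank: The whole loose crank; origin at its foot, same axes as crank_foot.
- fixative_bottle: Brown bottle with white cap, 48 mm wide, 85 mm high, a bystander; origin at the middle of its underside.
- white_cup: Specimen cup with white lid, 64 mm wide, 72 mm high, a bystander; origin at the middle of its underside.
- bench_timer: Flat bench timer with three keys, 72 x 66 x 21 mm, a bystander; origin at the middle of its underside.
Things that resemble listed ones, but are neither listed nor needed, are in the scene too. Several things look just like the crank: the one meant starts nearest to the robot's base.

How it is judged:
On the way:
1. the crank is seated fully on the hidden hexagon, the deck still below the ledge (z of crank_foot in the frame of well_rim below -0.045 m and horizontal distance between crank_foot and well_rim below 0.006 m and angle between crank_foot's own z axis and vertical below 0.12 rad and z of deck_edge in the frame of ledge_edge below -0.0045 m), for 0.2 s.
At the end, for the whole second after the job is handed in: The deck's top is level with the ledge to within 4 mm, the crank still sits upright on the spindle (foot at least 45 mm below the well's rim, within 6 mm of its axis, tilted less than 0.12 rad), and both are at rest (z of crank_foot in the frame of well_rim below -0.045 m and horizontal distance between crank_foot and well_rim below 0.006 m and angle between crank_foot's own z axis and vertical below 0.12 rad and z of deck_edge in the frame of ledge_edge between -0.004 and 0.004 m and linear speed of deck below 0.01 m/s and linear speed of crank below 0.02 m/s); the robot touches nothing.
It fails at once if the robot touches the deck or its dish (over 2 N) (contact force between deck and the arm above 2 N or contact force between deck and the fingers above 2 N).
It fails at once if the bottle, the cup or the timer is moved more than 30 mm (distance of any of fixative_bottle, white_cup, bench_timer from where it was at the start of the episode above 0.03 m).
It also fails if it takes over 54 s, if anything falls off the work surface, if the arm or the gripper's body presses on something with over 40 N, if the wrist force passes 120 N, or if a joint passes its speed limit or range.

ROBOT

A 6-joint arm with a two-finger parallel gripper is mounted at the origin on a cart in front of the work surface, level with it; the furniture and walls round the work are solid. World frame = base frame: x ahead of the robot, y to its left, z up, the work surface at z = 0. Lengths are in m, angles in rad, forces in N, time in s.
With the tool pointing down it reaches from about 0.275 to 0.725 m from the base axis. Payload 5.6 kg.
Tool frame: the origin (TCP) lies at the centre of the arm's flange, where the gripper is bolted on; the fingertips stand 173 mm ahead of it and the grasp point (between the pads) lies 155 mm ahead of it; z points along the fingers, y is the direction in which the jaws open and shut (so a half turn about z gives the same grasp; the last joint's range is limited). The gripper opens to 85 mm and grips with 20 to 120 N. Pads are 22 mm wide; open, the fingers measure 114 mm over their backs; the gripper's body (76 mm by 85 mm) begins 54 mm behind the grasp point. The pads swing forward as they close: fully open they stand 13 mm farther back than shut.
Start: joints at [-0.91, 0.255, 0.108, 0, -1.424, -0.285], TCP at [0.202, -0.512, 0.405] pointing down, gripper open.
Joint ranges: [-2.95, 2.95], [-1.21, 1.97], [-1.09, 1.5], [-2.87, 1.71], [-2.94, -0.07], [-3.05, 3.05]. Speed limits (rad/s): [2.57, 2.57, 3.14, 3.14, 3.14, 3.14].

INTERFACE

Orientations are given as a unit quaternion [x, y, z, w].
In Python, from rig import * gives the robot as it stands.
- The arm moves only by the tool servo_tool, never from a script. Its argument "moves" is a list of rows, each a list of 2 entries, a list of its own where there are three numbers: the shift along the tool's x, y, z in units of 50 mm (1.0 is 50 mm), then the turn, a rotation vector about the tool's x, y, z in units of 5 degrees (1.0 is 5 degrees). A call has 1 to 20 rows; each row shifts and turns the commanded pose from where the row before left it, along the tool's axes as they then stand; what a row does not reach is not made up. A row lasts 1/10 s, in which the tool goes at most 50 mm and 8.59 degrees, less where a joint would pass 70% of its speed; a pose out of reach is approached as far as the arm can. A call is refused whole if a number of a shift passes 1 or a number of a turn 1, either way. A call with a gripper value outside its range is refused whole. "grip" is the opening, from 0 (shut) to 1 (fully open), set as the call begins (left out, the last holds). The fingers move at their own pace and stop on an object; the grip force is fixed at half the most. Time passes only in rows, so rows that do not move let the fingers close. It gives the time, the measured TCP pose, the force and the opening at its end, in the units of the state.
- state(): the state, without advancing time (a new reading comes with each control period).
- get_image(name): name is "scene" or "side" or "wrist"; returns the picture (384x512x3 uint8, blue, green, red); there is no depth.
- get_calibration(name): a dict with "mtx" (3x3 intrinsics, pixels), "camera_from_world" (4x4, takes a point from world to camera coordinates). Camera axes: x right, y up, looking along -z (the intrinsics and any distortion apply to the point x, -y, -z); pixel columns grow to the right and rows downward; lengths in m; the calibration is good to about 2 mm. A picture is of the moment at which its call begins: read the wrist's pose just before it. get_calibration takes no time and is no camera call; for the wrist camera it gives the pose at the moment of the call.
- job_done(): hands the job in, once; it reports no verdict.
The state is a dict: "time_s": time; "q": joint angles; "qd": joint speeds; "tau": joint torques, N m; "tool_pos": TCP position; "eef_rot": TCP orientation; "ft_force": force on the tool from outside, world axes, zero at the start; "ft_torque": the same for the moment, N m; "width": opening from 0.0 (shut) to 1.0 (fully open).
Only numpy, scipy, OpenCV 4.12 (cv2) and the standard library are available. Lean on these libraries where they do the work, as an engineer would, in place of code of your own. Each camera call takes 0.05 s, during which the arm holds its last target.

## Working session

There is one attempt and no reset: what is moved stays moved. The work goes in short steps, Python scripts to look and compute and a tool call to move; the robot and the scene stay as the last step left them, time stands still between calls to the robot, and variables do not carry over. Pictures are saved under pics/ and viewed, and the job is handed in when it is done.

Besides the shell and the picture viewer there is one more tool, called after "Emit:" as name(argument=value, ...), one argument or row to a line, values as JSON. servo_tool: Moves the arm, as the interface text tells. Its arguments: {"type":"object","properties":{"moves":{"type":"array"},"grip":{"type":"number"}},"required":["moves"]}

```bash
ls; mkdir -p pics
python3 - <<'E'
from rig import *
import cv2
print(state())
for n in("scene","side","wrist"):
    cv2.imwrite(f"pics/{n}0.png",get_image(n)); c=get_calibration(n); print(n,c)
E
```

```text
pics
{'time_s': 0.0, 'q': array([-9.10357711e-01,  2.55710331e-01,  1.06977895e-01, -4.96003923e-04,
       -1.42388209e+00, -2.84571701e-01]), 'qd': array([ 4.91245571e-05, -3.14780628e-04,  8.00130605e-04,  1.25602397e-03,
       -5.53588966e-04, -6.18262151e-04]), 'tau': array([ 5.64563634e-04, -3.86629879e+01,  2.37939048e+01,  5.36508635e+00,
       -6.17659738e-03,  4.90527214e-05]), 'tool_pos': array([ 0.20187836, -0.51141678,  0.40380103]), 'eef_rot': array([-1.86793173e-01,  9.82398811e-01,  9.21128678e-04, -1.95327153e-04]), 'ft_force': array([ 0.4305393 ,  0.35470838, -0.04830336]), 'ft_torque': array([-0.04094908, -0.01792803, -0.04201246]), 'width': 1.0031737261417484}
scene {'mtx': array([[415.78814721,   0.        , 258.36736746],
       [  0.        , 415.78814721, 195.32488582],
       [  0.        ,   0.        ,   1.        ]]), 'camera_from_world': array([[ 0.73877123, -0.67394415, -0.00404363, -0.57431843],
       [ 0.47873688,  0.52054491,  0.70699646, -0.17964808],
       [-0.47437124, -0.52424448,  0.70720552, -1.3099401 ],
       [ 0.        ,  0.        ,  0
[... 197 characters left out ...]
amera_from_world': array([[-0.99749161,  0.06792793, -0.0199067 ,  0.57792592],
       [-0.05712084, -0.60636112,  0.79313517, -0.18967555],
       [ 0.04180538,  0.79228277,  0.60872023, -1.39241344],
       [ 0.        ,  0.        ,  0.        ,  1.        ]])}
wrist {'mtx': array([[289.61650066,   0.        , 253.60116147],
       [  0.        , 289.61650066, 186.27470083],
       [  0.        ,   0.        ,   1.        ]]), 'camera_from_world': array([[-0.36561847,  0.93076346,  0.00158478,  0.54885762],
       [-0.89627935, -0.35161237, -0.27028146,  0.03578737],
       [-0.25101088, -0.1002403 ,  0.96278005, -0.37871361],
       [ 0.        ,  0.        ,  0.        ,  1.        ]])}
```

View pics/scene0.png

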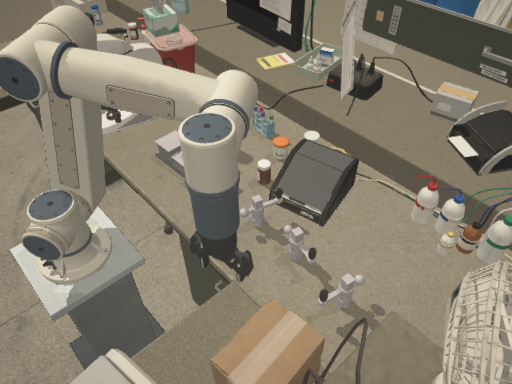

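View pics/side0.png

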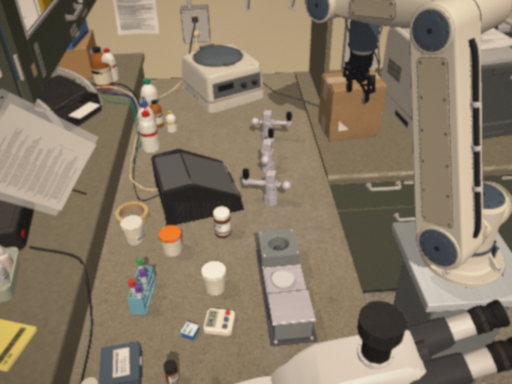

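View pics/wrist0.png

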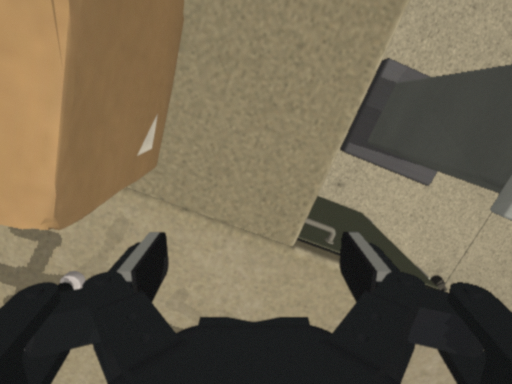

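```bash
cat > h.py <<'E'
from rig import *
import cv2, numpy as np
def ray(c,u,v):
    M=c["camera_from_world"];R=M[:3,:3];o=-R.T@M[:3,3]
    p=np.linalg.inv(c["mtx"])@[u,v,1]; d=R.T@np.array([p[0],-p[1],-p[2]]); return o,d
def atz(c,u,v,z):
    o,d=ray(c,u,v); return o+d*(z-o[2])/d[2]
def proj(c,P):
    P=np.atleast_2d(P);M=c["camera_from_world"];q=P@M[:3,:3].T+M[:3,3]; q=np.c_[q[:,0],-q[:,1],-q[:,2]]@c["mtx"].T
    return q[:,:2]/q[:,2:]
def crop(im,x0,y0,x1,y1,s,name):
    cv2.imwrite(name,cv2.resize(im[y0:y1,x0:x1],None,fx=s,fy=s,interpolation=cv2.INTER_CUBIC))
def tri(pts):
    A=np.zeros((3,3));b=np.zeros(3)
    for c,u,v in pts:
        o,d=ray(c,u,v);d/=np.linalg.norm(d);Pm=np.eye(3)-np.outer(d,d);A+=Pm;b+=Pm@o
    return np.linalg.solve(A,b)
E
python3 - <<'E'
from h import *
s=cv2.imread("pics/side0.png");crop(s,220,95,340,345,3,"pics/a.png") 
crop(s,230,100,310,215,5,"pics/b.png")
s2=cv2.imread("pics/scene0.png");crop(s2,230,180,370,320,4,"pics/c.png")
crop(s,245,220,325,350,4.5,"pics/d.png")
E
```

```text
(no output)
```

View pics/b.png

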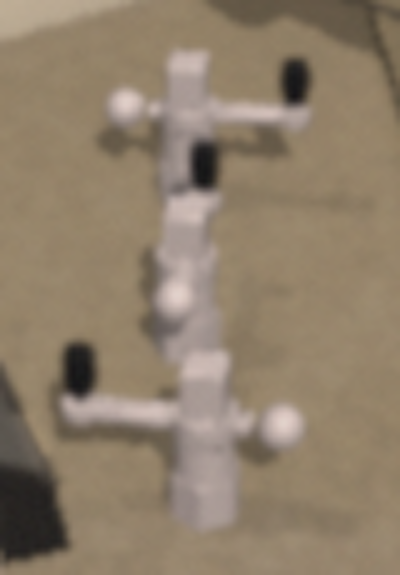

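View pics/c.png

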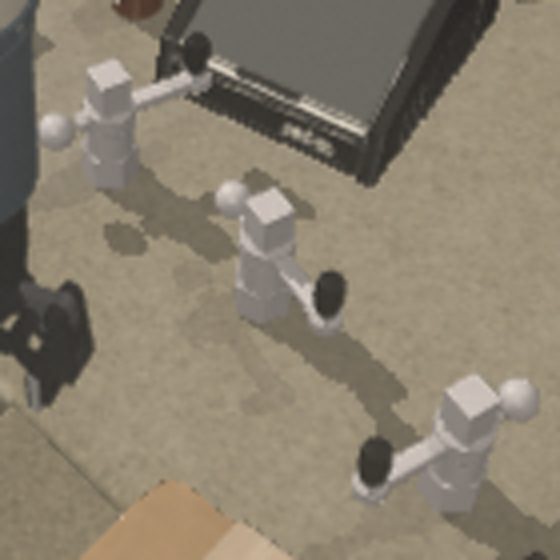

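View pics/d.png

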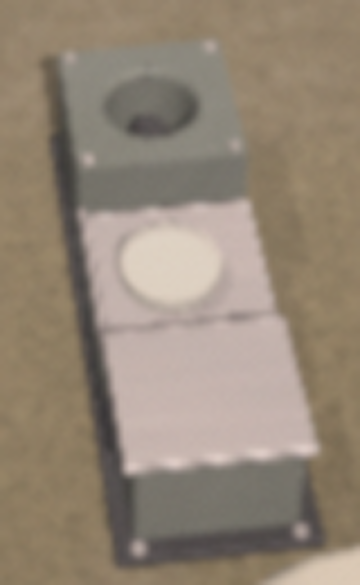

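Run:
```python
from h import *
S=get_calibration("side");C=get_calibration("scene")
print("B grip",tri([(S,230+186/5,100+235/5),(C,230+270/4,180+222/4)]))
print("C grip",tri([(S,230+188/5,100+82/5),(C,230+470/4,180+415/4)]))
g=tri([(S,230+205/5,100+384/5),(C,230+110/4,180+92/4)]);k=tri([(S,230+78/5,100+368/5),(C,230+198/4,180+52/4)]);b=tri([(S,230+282/5,100+427/5),(C,230+55/4,180+131/4)])
print(g,k,b, np.linalg.norm(k[:2]-g[:2]), np.degrees(np.arctan2(*(k-b)[1::-1])))
f=lambda u,v,z:atz(S,245+u/4.5,220+v/4.5,z)
print("well",f(151,107,.085)); print("corners",[f(*q,.085).round(4) for q in((69,58),(210,46),(88,160),(236,145))])
# housing top corners
print([f(*q,.085).round(4) for q in((62,48),(228,42),(80,168),(245,150))])
print("ledge", [f(*q,.072).round(4) for q in((100,330),(285,320),(127,470),(318,452))])
```

```text
B grip [ 0.50248573 -0.47219713  0.09121643]
C grip [ 0.48141949 -0.67951667  0.09192562]
[ 0.5050132  -0.29465544  0.09419559] [ 0.58397256 -0.31319928  0.09911256] [ 0.45871941 -0.27900414  0.06932703] 0.08110766591396287 -15.270098795817601
well [ 0.51215504 -0.00431356  0.085     ]
corners [array([ 0.5572, -0.0512,  0.085 ]), array([ 0.4706, -0.0542,  0.085 ]), array([0.553 , 0.0361, 0.085 ]), array([0.4664, 0.0315, 0.085 ])]
[array([ 0.5608, -0.0605,  0.085 ]), array([ 0.4592, -0.0568,  0.085 ]), array([0.5582, 0.042 , 0.085 ]), array([0.4618, 0.036 , 0.085 ])]
ledge [array([0.5564, 0.1513, 0.072 ]), array([0.456 , 0.1529, 0.072 ]), array([0.5509, 0.2435, 0.072 ]), array([0.4527, 0.2405, 0.072 ])]
```

Side pixels of the three cranks' grips: A (271,177), B (267,147) and C (268,116). Base distances are A 0.585 m, B 0.69 m and C 0.83 m. The enlarged crops put A (scene (257,203)) nearest the base, so A is the crank meant. The lift's well is near (0.51,-0.01), with the lift at about +3° yaw. I'm moving above A.

Emit:
servo_tool(
  moves=[
    [[-0.8, 0.2, 0], [0, 0, 0]],
    [[-0.8, 0.2, 0], [0, 0, 0]],
    [[-0.8, 0.2, 0], [0, 0, 0]],
    [[-0.8, 0.2, 0], [0, 0, 0]],
    [[-0.8, 0.2, 0], [0, 0, 0]],
    [[-0.8, 0.2, 0], [0, 0, 0]],
    [[-0.8, 0.2, 0], [0, 0, 0]],
    [[-0.8, 0.2, 0], [0, 0, 0]],
    [[-0.8, 0.2, 0], [0, 0, 0]],
    [[0, 0, 0], [0, 0, -1]],
    [[0, 0, 0], [0, 0, -1]],
    [[0, 0, 0], [0, 0, -1]],
    [[0, 0, 0], [0, 0, -1]],
    [[0, 0, 0], [0, 0, -1]],
    [[0, 0, 0], [0, 0, -1]],
    [[0, 0, 0], [0, 0, -1]],
    [[0, 0, 0], [0, 0, -1]],
    [[0, 0, 0], [0, 0, -1]],
    [[0, 0, 0], [0, 0, -1]],
    [[0, 0, 0], [0, 0, -1]],
  ],
)

```text
time_s: 2.15
tool_pos: [0.5037, -0.2957, 0.4042]
eef_rot: [-0.621, 0.784, 0.0, -0.0]
ft_force: [0.0, -0.2, -0.5]
width: 0.999
```

Emit:
servo_tool(
  moves=[
    [[0, 0, 0], [0, 0, -1]],
    [[0, 0, 0], [0, 0, -1]],
    [[0, 0, 0], [0, 0, -1]],
    [[0, 0, 0], [0, 0, -1]],
    [[0, 0, 0], [0, 0, -1]],
    [[0, 0, 0], [0, 0, -1]],
    [[0, 0, 0], [0, 0, -1]],
    [[0, 0, 0], [0, 0, -1]],
    [[0, 0, 0], [0, 0, -1]],
    [[0, 0, 0], [0, 0, -1]],
    [[0, 0, 0], [0, 0, -1]],
    [[0, 0, 0], [0, 0, -1]],
    [[0, 0, 0], [0, 0, -1]],
    [[0, 0, 0], [0, 0, -1]],
    [[0, 0, 0], [0, 0, -1]],
    [[0, 0, 0], [0, 0, -1]],
    [[0, 0, 0], [0, 0, -1]],
    [[0, 0, 0], [0, 0, -1]],
  ],
)

```text
time_s: 3.95
tool_pos: [0.5037, -0.2957, 0.4043]
eef_rot: [0.993, -0.115, -0.0, -0.0]
ft_force: [-0.1, -0.0, -0.0]
width: 0.999
```

Run:
```python
from h import *
s=state();print(s["time_s"],s["q"],s["tool_pos"],s["eef_rot"])
c=get_calibration("wrist");im=get_image("wrist");cv2.imwrite("pics/w1.png",im);np.savez("w1.npz",**c)
cv2.imwrite("pics/w1b.png",cv2.resize(im,None,fx=1.5,fy=1.5,interpolation=cv2.INTER_CUBIC))
```

```text
3.95 [-2.63356555e-01  3.23800316e-01  2.01610173e-01 -2.04223783e-04
 -1.44946209e+00  1.60274130e+00] [ 0.50371212 -0.29568422  0.40425759] [ 9.93312022e-01 -1.15460097e-01 -4.08384932e-04 -1.63211196e-04]
```

View pics/w1b.png

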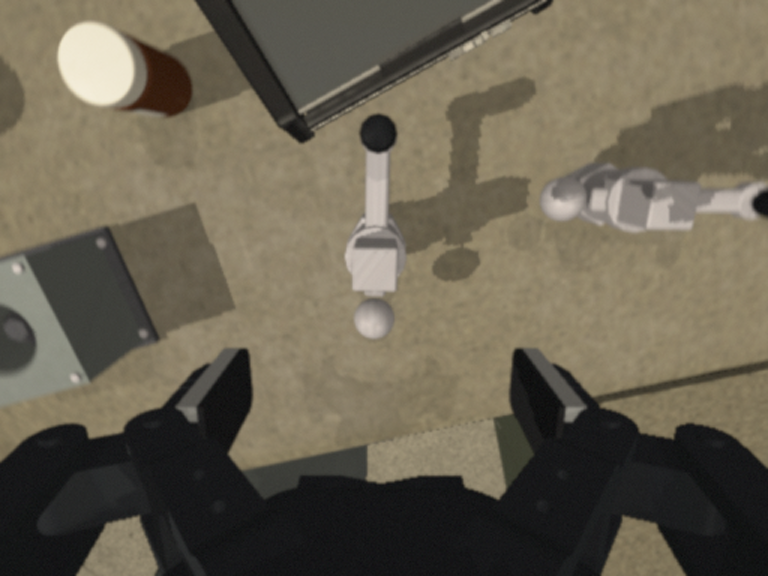

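Run:
```python
from h import *
c=np.load("w1.npz")
f=lambda u,v,z:atz(c,(u+.5)/1.5-.5,(v+.5)/1.5-.5,z)
T=[f(*q,.116) for q in((358,250),(397,250),(396,291),(353,290))]
print(np.round(T,4)); g=np.mean(T,0);k=f(379,131,.119);b=f(374,318,.072);print(g,k,b)
print(np.degrees(np.arctan2(*(k-g)[1::-1])),np.degrees(np.arctan2(*(k-b)[1::-1])),np.linalg.norm((k-g)[:2]),np.linalg.norm((b-g)[:2]))
s=state()["eef_rot"];from scipy.spatial.transform import Rotation as R
r=R.from_quat(s).as_matrix();print(r, np.degrees(np.arctan2(r[1,0],r[0,0])), r.T@(np.array([*g[:2],.253])-state()["tool_pos"])/.05)
print("bolts",[f(*q,.085).round(4) for q in((18,268),(77,378))],"base",[f(*q,.0).round(4) for q in((108,228),(158,338))])
print("well edge",f(35,340,.085))
```

```text
[[ 0.5206 -0.2852  0.116 ]
 [ 0.5151 -0.3081  0.116 ]
 [ 0.49   -0.3018  0.116 ]
 [ 0.4968 -0.276   0.116 ]]
[ 0.50560111 -0.29277303  0.116     ] [ 0.58374083 -0.31330913  0.119     ] [ 0.45976326 -0.27974772  0.072     ]
-14.725056313529548 -15.147245374387069 0.08079323481156053 0.04765256880051311
[[ 9.74267010e-01 -2.25395660e-01 -7.67179954e-04]
 [-2.25395360e-01 -9.74267274e-01  4.59352524e-04]
 [-8.50974388e-04 -2.74613209e-04 -9.99999600e-01]] -13.026132609025277 [ 0.02676579 -0.06500159  3.02527349]
bolts [array([ 0.5562, -0.0523,  0.085 ]), array([ 0.4692, -0.057 ,  0.085 ])] base [array([ 0.5671, -0.0679,  0.    ]), array([ 0.4606, -0.0725,  0.    ])]
well edge [ 0.50428951 -0.04017473  0.085     ]
```

The wrist image shows crank A (grip (250,180), knob (253,88)), clear of its twin on the right. Grip at (0.5055,-0.293), yaw -15°. Descending.

Emit:
servo_tool(
  moves=[
    [[0.03, -0.06, 0.6], [0, 0, 0.4]],
    [[0, 0, 0.7], [0, 0, 0]],
    [[0, 0, 0.7], [0, 0, 0]],
    [[0, 0, 0.6], [0, 0, 0]],
    [[0, 0, 0.42], [0, 0, 0]],
    [[0, 0, 0], [0, 0, 0]],
  ],
)

```text
time_s: 4.6
tool_pos: [0.5047, -0.2927, 0.2501]
eef_rot: [0.991, -0.136, -0.004, -0.001]
ft_force: [-0.0, 0.6, -0.8]
width: 1.001
```

Emit:
servo_tool(
  moves=[
    [[0, 0, 0], [0, 0, 0]],
    [[0, 0, 0], [0, 0, 0]],
    [[0, 0, 0], [0, 0, 0]],
    [[0, 0, 0], [0, 0, 0]],
    [[0, 0, 0], [0, 0, 0]],
    [[0, 0, 0], [0, 0, 0]],
  ],
  grip=0,
)

```text
time_s: 5.2
tool_pos: [0.5062, -0.2932, 0.2548]
eef_rot: [0.991, -0.134, 0.001, 0.0]
ft_force: [1.0, 1.8, 5.2]
width: 0.32
```

Run:
```python
from h import *
s=state();print(s["time_s"],s["tool_pos"],s["width"],s["ft_force"],s["ft_torque"])
c=get_calibration("wrist");im=get_image("wrist");cv2.imwrite("pics/w2.png",im);np.savez("w2.npz",**c)
```

```text
5.2 [ 0.50621226 -0.29322881  0.25483527] 0.31951643298868465 [0.95927019 1.76260911 5.18117851] [0.59811936 0.13432842 0.0228584 ]
```

View pics/w2.png

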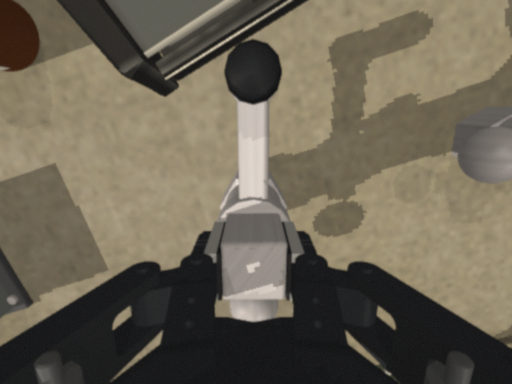

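Emit:
servo_tool(
  moves=[
    [[0, 0, -0.3], [0, 0, 0]],
    [[0, 0, -0.7], [0, 0, 0]],
    [[0, 0, -0.7], [0, 0, 0]],
    [[0, 0, -0.7], [0, 0, 0]],
    [[-0.35, -0.5, 0], [0, 0, 0]],
    [[-0.35, -0.6, 0], [0, 0, 0]],
    [[-0.35, -0.6, 0], [0, 0, 0]],
    [[-0.35, -0.6, 0], [0, 0, 0]],
    [[-0.35, -0.6, 0], [0, 0, 0]],
    [[0, 0, 0], [0, 0, 0]],
    [[0, 0, 0], [0, 0, 0]],
  ],
)

```text
time_s: 6.35
tool_pos: [0.4599, -0.1295, 0.3732]
eef_rot: [0.991, -0.134, -0.001, -0.0]
ft_force: [0.4, 0.1, -2.7]
width: 0.32
```

Run:
```python
from h import *
s=state();print(s["time_s"],s["tool_pos"],s["eef_rot"],s["width"],s["ft_force"],s["ft_torque"])
c=get_calibration("wrist");im=get_image("wrist");np.savez("w3.npz",**c)
cv2.imwrite("pics/w3.png",cv2.resize(im,None,fx=1.5,fy=1.5,interpolation=cv2.INTER_CUBIC))
im=get_image("side");cv2.imwrite("pics/side3.png",im)
```

```text
6.35 [ 0.45987324 -0.12948195  0.37324026] [ 9.91007998e-01 -1.33801609e-01 -5.19823842e-04 -8.88563617e-05] 0.319844266771692 [ 0.40782606  0.06346005 -2.65202823] [-0.01202271 -0.05608638  0.05594725]
```

View pics/w3.png

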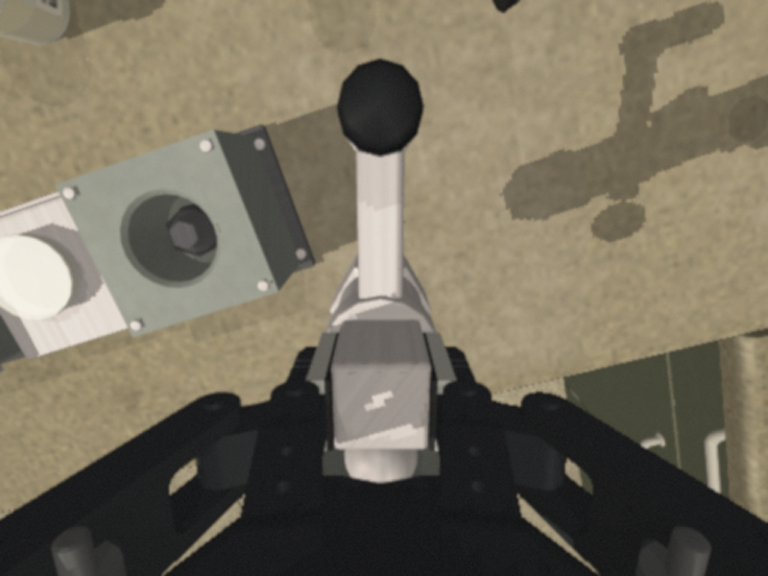

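View pics/side3.png

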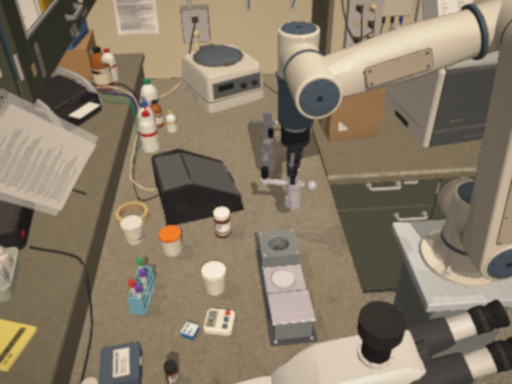

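Run:
```python
from h import *
im=cv2.imread("pics/w3.png");i=im[170:310,100:240]
i=cv2.resize(i,None,fx=4,fy=4,interpolation=cv2.INTER_CUBIC);i=np.clip((i/255.)**.55*255*1.1,0,255).astype(np.uint8);cv2.imwrite("pics/w3c.png",i)
```

```text
(no output)
```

View pics/w3c.png

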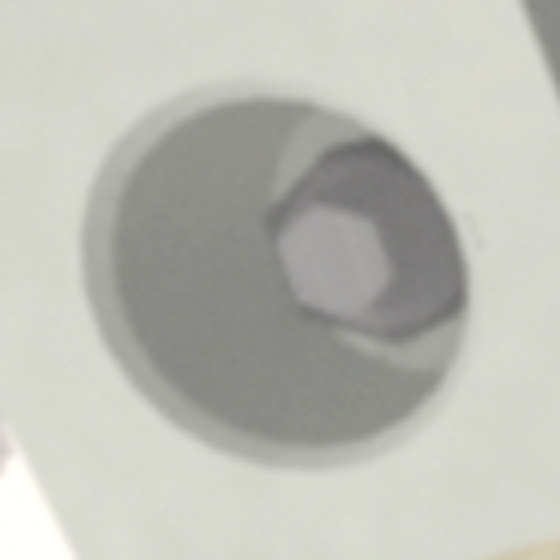

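Run:
```python
from h import *
c=np.load("w3.npz")
def f(x,y,z):
    u=100+x/4;v=170+y/4
    return atz(c,(u+.5)/1.5-.5,(v+.5)/1.5-.5,z)
P=[(275,252),(305,208),(366,210),(391,262),(368,312),(302,306)]
W=np.array([f(*p,.067) for p in P]);m=W.mean(0)
for w in W: print(w.round(4),np.linalg.norm((w-m)[:2]).round(4),np.degrees(np.arctan2(*(w-m)[1::-1])).round(1), (np.degrees(np.arctan2(*(w-m)[1::-1]))%60).round(1))
print(m)
W=np.array([f(*p,.055) for p in[(268,222),(318,155),(375,138),(465,300),(398,340),(330,322)]]);print(W.round(4))
a=np.linspace(0,2*np.pi,40)
# rim: fit circle to outer ellipse pts
E=[(80,245),(470,250),(250,80),(315,468),(120,135),(150,400)]
R=np.array([f(*p,.085) for p in E])[:,:2]
A=np.c_[2*R,np.ones(len(R))];s=np.linalg.lstsq(A,(R**2).sum(1),rcond=None)[0];print("rim",s[:2],np.sqrt(s[2]+s[:2]@s[:2]))
B=[f((u-100)*4,(v-170)*4,.085) for u,v in((206,146),(69,192),(137,326),(264,286))];print(np.round(B,4),np.mean(B,0))
# block pose relative tcp (top center)
g=lambda u,v,z:atz(c,(u+.5)/1.5-.5,(v+.5)/1.5-.5,z)
t=state()["tool_pos"]
print("knob",g(380,95,t[2]-.255+.119)-t)
```

```text
[ 0.5165 -0.0042  0.067 ] 0.0094 68.1 8.1
[ 0.5218 -0.0115  0.067 ] 0.0089 9.0 9.0
[ 0.5189 -0.0208  0.067 ] 0.0098 -52.9 7.1
[ 0.5101 -0.0214  0.067 ] 0.009 -109.0 11.0
[ 0.5035 -0.0148  0.067 ] 0.0097 -169.0 11.0
[ 0.5072 -0.0049  0.067 ] 0.0099 125.8 5.8
[ 0.51300635 -0.01293339  0.067     ]
[[ 0.5211  0.0012  0.055 ]
 [ 0.5292 -0.0111  0.055 ]
 [ 0.5293 -0.0212  0.055 ]
 [ 0.5001 -0.0255  0.055 ]
 [ 0.4967 -0.0121  0.055 ]
 [ 0.5026 -0.0022  0.055 ]]
rim [ 0.51315567 -0.01253213] 0.02945012259353998
[[ 0.5576 -0.0535  0.085 ]
 [ 0.555   0.033   0.085 ]
 [ 0.4672  0.0294  0.085 ]
 [ 0.4707 -0.0573  0.085 ]] [ 0.51262544 -0.01208373  0.085     ]
knob [ 0.0779979  -0.02026151 -0.136     ]
```

The wrist image shows the well at (113,159) with the spindle's hex tip visible, so its angle can be read. Well centre is (0.513,-0.0125). Hex corners are at about 9° mod 60, so the crank's x should point to about -21°, which means a 6° clockwise turn.

Emit:
servo_tool(
  moves=[
    [[0.08, -0.5, 0], [0, 0, 0]],
    [[0.08, -0.5, 0], [0, 0, 0]],
    [[0.08, -0.5, 0], [0, 0, 0]],
    [[0.08, -0.5, 0], [0, 0, 0]],
    [[0.08, -0.54, 0], [0, 0, 0]],
    [[0, 0, 0], [0, 0, 0.6]],
    [[0, 0, 0], [0, 0, 0.6]],
    [[0, 0, 0], [0, 0, 0]],
    [[0, 0, 0], [0, 0, 0]],
  ],
)

```text
time_s: 7.35
tool_pos: [0.5136, -0.0137, 0.3733]
eef_rot: [0.983, -0.186, -0.0, 0.0]
ft_force: [0.1, -0.4, -2.4]
width: 0.317
```

Run:
```python
from h import *
s=state();print(s["time_s"],s["tool_pos"],s["eef_rot"],s["q"],s["width"],s["ft_force"],s["ft_torque"])
im=get_image("side");crop(im,220,130,340,350,3.5,"pics/side4.png");im=get_image("scene");crop(im,200,130,330,240,4,"pics/scene4.png")
```

```text
7.35 [ 0.51359102 -0.01373336  0.3732678 ] [ 9.82511135e-01 -1.86203377e-01 -3.73461508e-04  1.82338173e-04] [ 2.78501531e-01  1.95782545e-01 -4.86172692e-02 -9.93837969e-06
 -1.32722765e+00  9.17704129e-01] 0.31684891460044096 [ 0.05600501 -0.4183832  -2.3924003 ] [ 0.01914248 -0.0313517  -0.03074474]
```

View pics/side4.png

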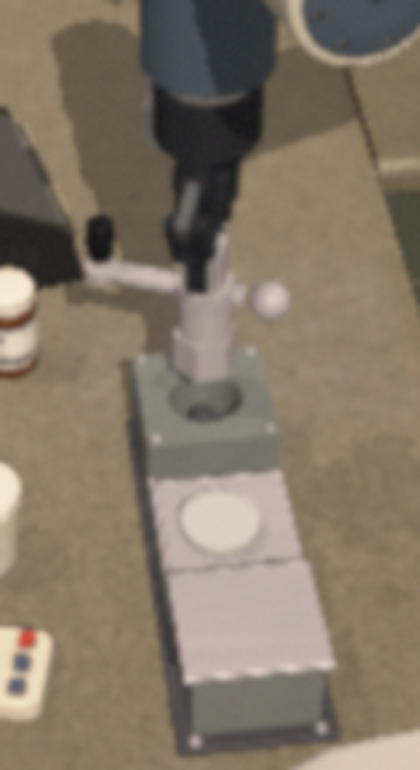

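View pics/scene4.png

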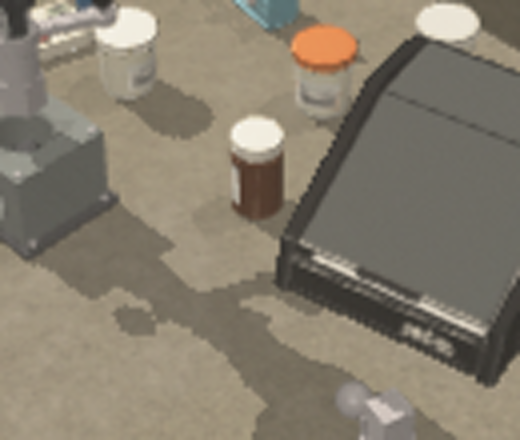

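Emit:
servo_tool(
  moves=[
    [[-0.02, -0.02, 0.3], [0, 0, 0]],
    [[0, 0, 0.3], [0, 0, 0]],
    [[0, 0, 0.25], [0, 0, 0]],
    [[0, 0, 0.1], [0, 0, 0]],
    [[0, 0, 0.1], [0, 0, 0]],
    [[0, 0, 0.1], [0, 0, 0]],
    [[0, 0, 0], [0, 0, 0]],
  ],
)

```text
time_s: 8.15
tool_pos: [0.5127, -0.0118, 0.3158]
eef_rot: [0.982, -0.186, -0.0, 0.0]
ft_force: [-0.2, 0.2, -3.5]
width: 0.323
```

Foot is about 24 mm below the rim with no contact. Continuing slowly.

Emit:
servo_tool(
  moves=[
    [[0, 0, 0.06], [0, 0, 0]],
    [[0, 0, 0.06], [0, 0, 0]],
    [[0, 0, 0.06], [0, 0, 0]],
    [[0, 0, 0.06], [0, 0, 0]],
    [[0, 0, 0], [0, 0, 0]],
  ],
)

```text
time_s: 8.65
tool_pos: [0.5129, -0.0124, 0.3047]
eef_rot: [0.983, -0.186, 0.001, 0.001]
ft_force: [-1.1, -5.4, 2.6]
width: 0.318
```

Emit:
servo_tool(
  moves=[
    [[0.01, 0.02, 0.06], [0, 0, 0]],
    [[0, 0, 0.06], [0, 0, 0]],
    [[0, 0, 0.06], [0, 0, 0]],
    [[0, 0, 0], [0, 0, 0]],
  ],
)

```text
time_s: 9.05
tool_pos: [0.513, -0.013, 0.2951]
eef_rot: [0.982, -0.186, 0.0, 0.0]
ft_force: [-0.4, -3.1, 1.1]
width: 0.321
```

Emit:
servo_tool(
  moves=[
    [[0.005, 0.01, 0.06], [0, 0, 0]],
    [[0, 0, 0.06], [0, 0, 0]],
    [[0, 0, 0.04], [0, 0, 0]],
    [[0, 0, 0], [0, 0, 0]],
    [[0, 0, 0], [0, 0, 0]],
  ],
)

```text
time_s: 9.55
tool_pos: [0.5131, -0.0133, 0.2887]
eef_rot: [0.983, -0.186, 0.001, -0.0]
ft_force: [-5.0, -1.3, 13.9]
width: 0.317
```

Run:
```python
from h import *
s=state();print(s["time_s"],s["tool_pos"],s["eef_rot"],s["q"],s["width"],s["ft_force"],s["ft_torque"])
im=get_image("side");cv2.imwrite("pics/side5r.png",im);crop(im,230,190,330,350,4.5,"pics/side5.png");im=get_image("scene");cv2.imwrite("pics/scene5.png",im)
c=get_calibration("wrist");im=get_image("wrist");np.savez("w5.npz",**c);cv2.imwrite("pics/w5.png",cv2.resize(im,None,fx=1.5,fy=1.5,interpolation=cv2.INTER_CUBIC))
```

```text
9.55 [ 0.51305492 -0.01330194  0.28869012] [ 9.82552691e-01 -1.85982535e-01  8.19427120e-04 -1.87511125e-04] [ 2.79808863e-01  2.49782226e-01 -2.03209526e-01  4.48302778e-04
 -1.11617236e+00  9.16647300e-01] 0.31713543007186734 [-5.00445398 -1.3011399  13.9470201 ] [-0.52091691  2.08692423 -0.08451377]
```

View pics/side5.png

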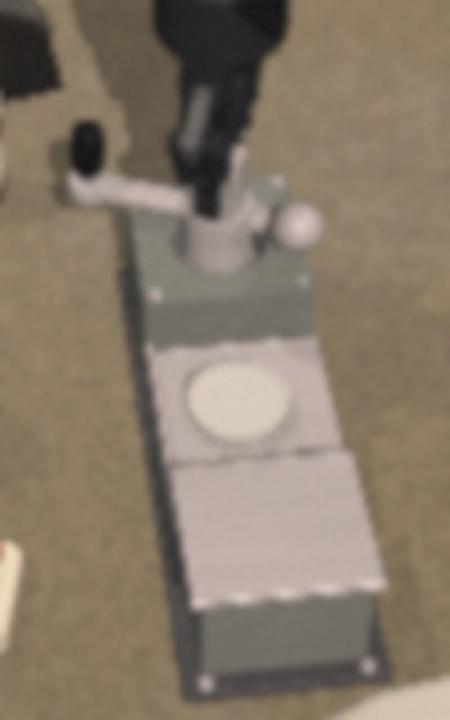

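View pics/scene5.png

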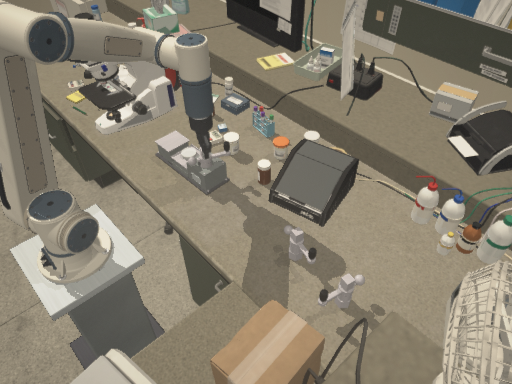

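View pics/w5.png

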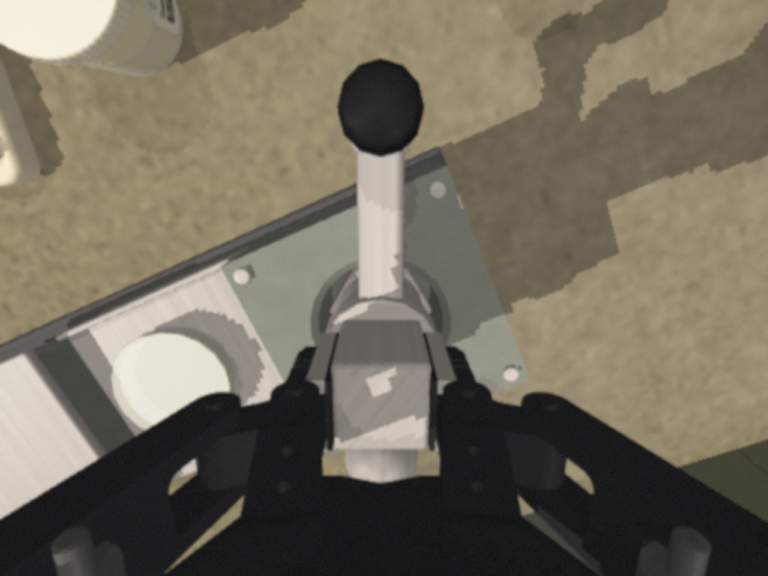

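```bash
cat >> h.py <<'E'
W0=np.array([.513,-.0125]);YA=np.radians(2.8)
def L(x,y,z): # lift local (z world)
    return np.array([W0[0]+np.cos(YA)*x-np.sin(YA)*y,W0[1]+np.sin(YA)*x+np.cos(YA)*y,z])
E
python3 - <<'E'
from h import *
S=get_calibration("side");C=get_calibration("scene");w=np.load("w5.npz")
for n,c,im,(x0,y0,x1,y1),s in (("s",S,cv2.imread("pics/side5r.png"),(240,190,330,350),5),("c",C,cv2.imread("pics/scene5.png"),(150,125,240,200),8),("w",w,cv2.resize(cv2.imread("pics/w5.png"),(512,384),interpolation=cv2.INTER_AREA),(0,100,200,384),3.)):
    i=cv2.resize(im[y0:y1,x0:x1],None,fx=s,fy=s,interpolation=cv2.INTER_CUBIC)
    def dr(pts,col):
        p=(proj(c,np.array(pts))-[x0,y0]+.5)*s-.5
        cv2.polylines(i,[p.round().astype(int)],True,col,1)
    dr([L(a,b,.072) for a,b in((-50e-3,.160),(.05,.160),(.05,.25),(-.05,.25))],(0,255,0))
    dr([L(a,b,.085) for a,b in((-50e-3,-.05),(.05,-.05),(.05,.05),(-.05,.05))],(255,0,0))
    for d,col in((.010,(0,0,255)),(.019,(0,255,255)),(.028,(255,0,255))):
        dr([L(a,b,.072-d) for a,b in((-50e-3,.056),(.05,.056),(.05,.154),(-.05,.154))],col)
    cv2.imwrite(f"pics/o5{n}.png",i)
E
```

```text
(no output)
```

View pics/o5s.png

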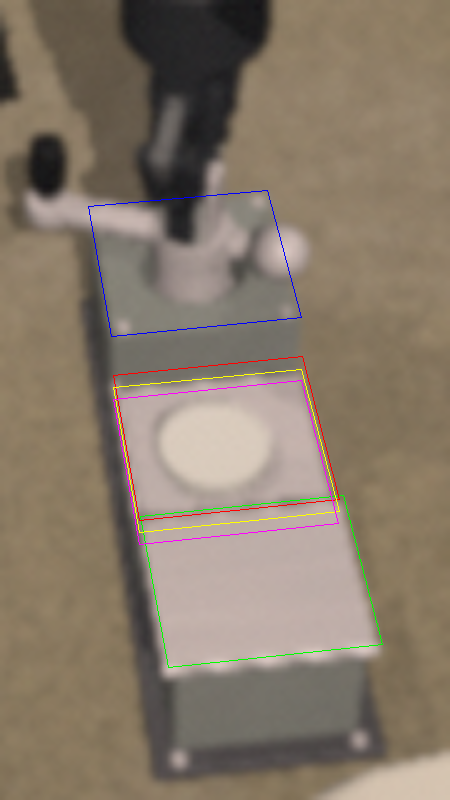

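View pics/o5w.png

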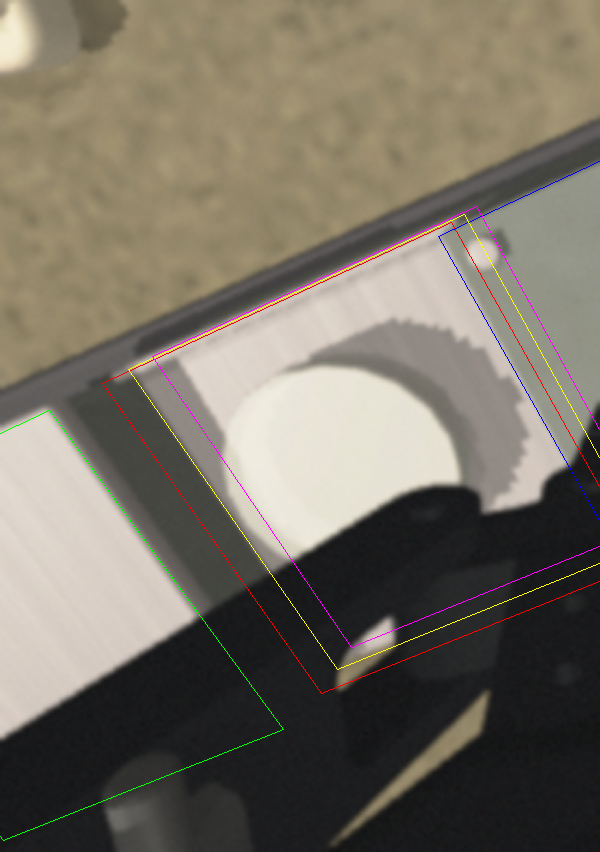

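View pics/o5c.png

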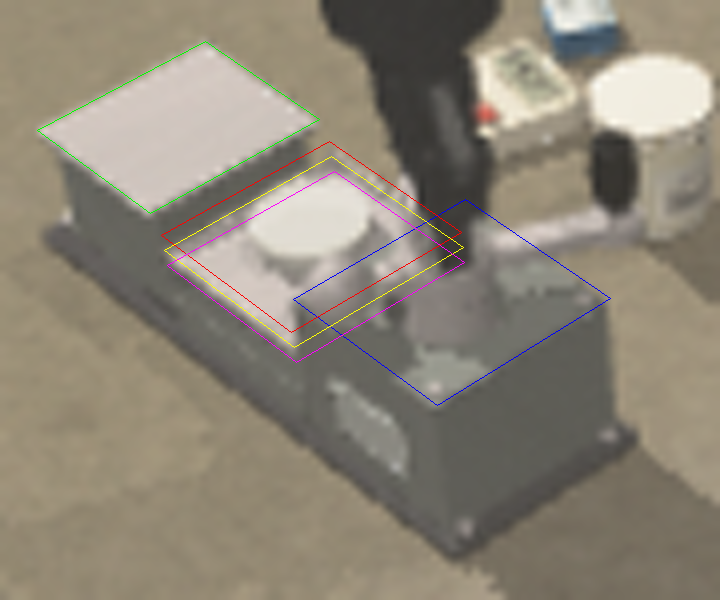

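The crank is seated: foot about -51 mm, 14 N on the bottom. The overlays put the deck about 18.5 mm low, which is about 71° of crank turn plus play. I'm turning 60° clockwise and then re-measuring.

Emit:
servo_tool(
  moves=[
    [[0, 0, -0.02], [0, 0, 0.5]],
    [[0, 0, 0], [0, 0, 0.75]],
    [[0, 0, 0], [0, 0, 0.75]],
    [[0, 0, 0], [0, 0, 0.75]],
    [[0, 0, 0], [0, 0, 0.75]],
    [[0, 0, 0], [0, 0, 0.5]],
    [[0, 0, 0], [0, 0, 0]],
  ],
)

```text
time_s: 10.4
tool_pos: [0.5131, -0.0132, 0.2888]
eef_rot: [0.935, -0.354, 0.0, -0.0]
ft_force: [-2.7, -1.3, 8.1]
width: 0.318
```

Turning smoothly (20°). Continuing.

Emit:
servo_tool(
  moves=[
    [[0, 0, 0], [0, 0, 0.5]],
    [[0, 0, 0], [0, 0, 0.75]],
    [[0, 0, 0], [0, 0, 0.75]],
    [[0, 0, 0], [0, 0, 0.75]],
    [[0, 0, 0], [0, 0, 0.75]],
    [[0, 0, 0], [0, 0, 0.75]],
    [[0, 0, 0], [0, 0, 0.75]],
    [[0, 0, 0], [0, 0, 0.75]],
    [[0, 0, 0], [0, 0, 0.75]],
    [[0, 0, 0], [0, 0, 0.75]],
    [[0, 0, 0], [0, 0, 0.75]],
    [[0, 0, 0], [0, 0, 0]],
    [[0, 0, 0], [0, 0, 0]],
  ],
)

```text
time_s: 11.7
tool_pos: [0.513, -0.0131, 0.2888]
eef_rot: [0.758, -0.652, 0.0, -0.001]
ft_force: [-2.8, -1.1, 7.9]
width: 0.319
```

```bash
cat > ov.py <<'E'
from h import *
import sys
k=sys.argv[1]
s=state();print(s["time_s"],s["tool_pos"],s["eef_rot"],s["q"][5],s["width"],s["ft_force"],s["ft_torque"])
for n,nm,(x0,y0,x1,y1),sc in (("s","side",(240,190,330,350),5),("c","scene",(150,125,240,200),8)):
    c=get_calibration(nm);im=get_image(nm)
    r=cv2.resize(im[y0:y1,x0:x1],None,fx=sc,fy=sc,interpolation=cv2.INTER_CUBIC);i=r.copy()
    def dr(pts,col):
        p=(proj(c,np.array(pts))-[x0,y0]+.5)*sc-.5
        cv2.polylines(i,[p.round().astype(int)],True,col,1)
    dr([L(a,b,.072) for a,b in((-50e-3,.160),(.05,.160),(.05,.25),(-.05,.25))],(0,255,0))
    for d,col in((0,(0,0,255)),(.005,(0,255,255)),(.01,(255,0,255))):
        dr([L(a,b,.072-d) for a,b in((-50e-3,.056),(.05,.056),(.05,.154),(-.05,.154))],col)
    if n=="s": i=np.hstack([r,i])[:600] if False else i
    cv2.imwrite(f"pics/o{k}{n}.png",i);cv2.imwrite(f"pics/r{k}{n}.png",r)
cv2.imwrite(f"pics/w{k}.png",cv2.resize(get_image("wrist"),None,fx=1.5,fy=1.5,interpolation=cv2.INTER_CUBIC))
E
python3 ov.py 6
```

```text
11.7 [ 0.51302995 -0.01307575  0.2887529 ] [ 7.57812099e-01 -6.52472573e-01  1.06414258e-04 -5.94226137e-04] -0.13058821060031167 0.3192699188067207 [-2.78636913 -1.06515767  7.94308347] [-0.34519701  1.25139937  0.00921396]
```

View pics/o6s.png

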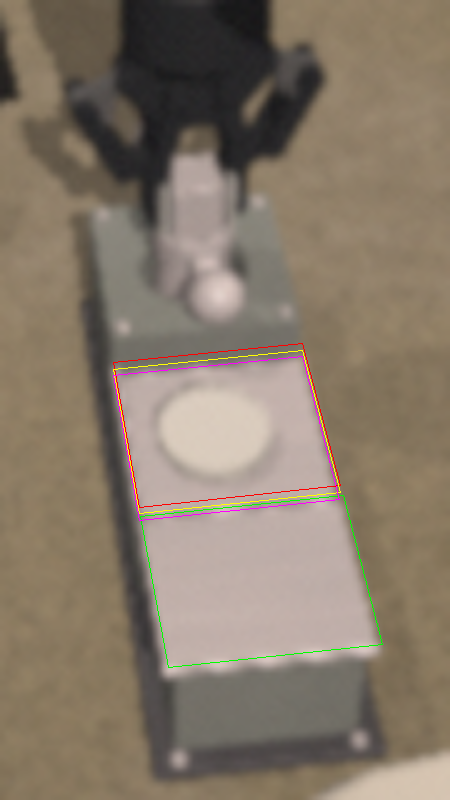

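View pics/o6c.png

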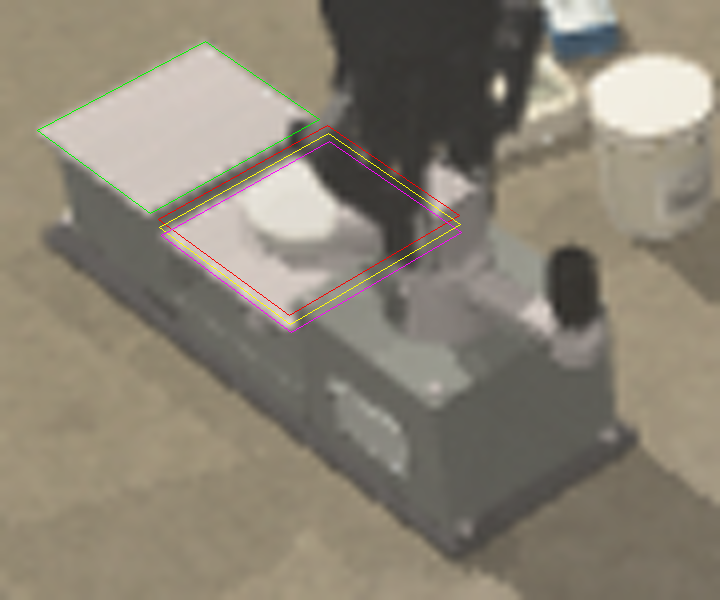

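View pics/w6.png

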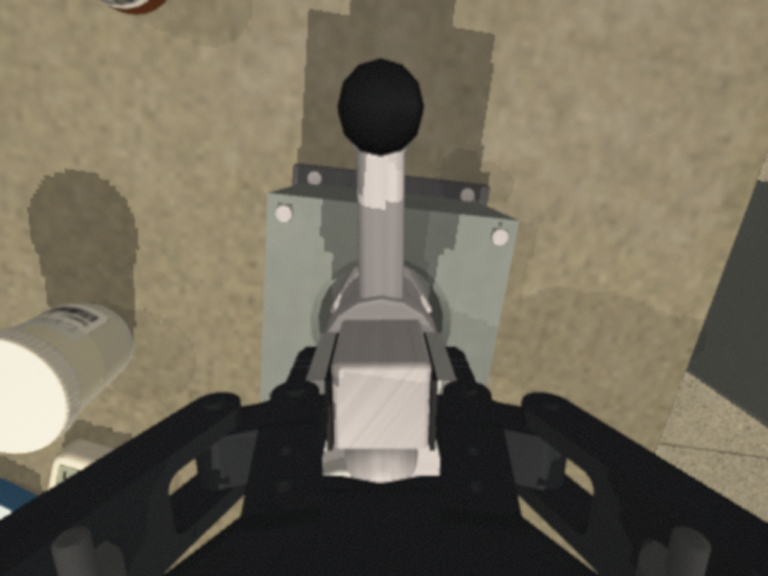

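```bash
cat > ez.py <<'E'
from h import *
from scipy.ndimage import map_coordinates
def edge(im,c,mk,zs):
    g=im.astype(float).mean(2);pr=[]
    for z in zs:
        p=proj(c,np.array([mk(a,z) for a in np.linspace(0,1,60)]))
        pr.append(map_coordinates(g,[p[:,1],p[:,0]],order=1).mean())
    d=np.gradient(pr,zs);i=np.argmax(abs(d));
    w=abs(d)[max(i-4,0):i+5];return (w*zs[max(i-4,0):i+5]).sum()/w.sum(),d[i]
def report(sim,cim):
    S=get_calibration("side");C=get_calibration("scene")
    ln=lambda x0,x1,y:(lambda a,z:L(x0+(x1-x0)*a,y,z))
    sd=lambda x,y0,y1:(lambda a,z:L(x,y0+(y1-y0)*a,z))
    print("side: housing front(.085)",edge(sim,S,ln(.0,.045,.05),np.linspace(.075,.095,41)),"ledge front(.072)",edge(sim,S,ln(-.045,.045,.25),np.linspace(.062,.082,41)))
    zs=np.linspace(.040,.084,89)
    print("  deck far edge",edge(sim,S,ln(-.045,.045,.056),zs))
    print("scene: ledge -x side(.072)",edge(cim,C,sd(-.05,.165,.245),np.linspace(.062,.082,41)),"deck -x side",edge(cim,C,sd(-.05,.065,.15),zs))
E
python3 - <<'E'
from ez import *
print("start");report(cv2.imread("pics/side5r.png"),cv2.imread("pics/scene5.png"))
a,b=get_image("side"),get_image("scene");report(a,b)
E
```

```text
start
side: housing front(.085) (np.float64(0.0839905571699737), np.float64(2569.9627863469796)) ledge front(.072) (np.float64(0.06594980448407561), np.float64(8946.889910216327))
  deck far edge (np.float64(0.05096758606713222), np.float64(-7645.820740040799))
scene: ledge -x side(.072) (np.float64(0.06951670346475539), np.float64(8462.104627368913)) deck -x side (np.float64(0.04950442846342908), np.float64(8680.1146599614))
side: housing front(.085) (np.float64(0.08399197313422728), np.float64(2416.2586159211205)) ledge front(.072) (np.float64(0.06594933940398758), np.float64(8966.176770220074))
  deck far edge (np.float64(0.062455313817901675), np.float64(-7724.004848841665))
scene: ledge -x side(.072) (np.float64(0.06951810705929612), np.float64(8497.333245294285)) deck -x side (np.float64(0.06099703459784705), np.float64(8787.407351182454))
```

View pics/r6c.png

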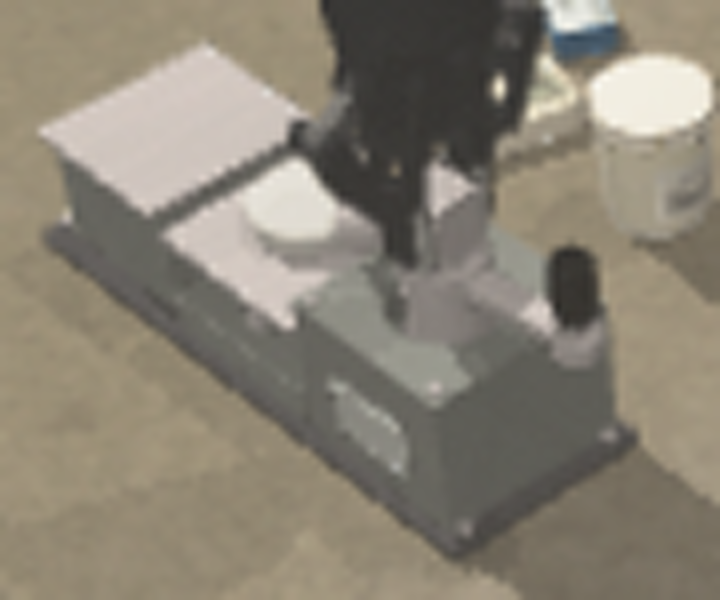

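View pics/r6s.png

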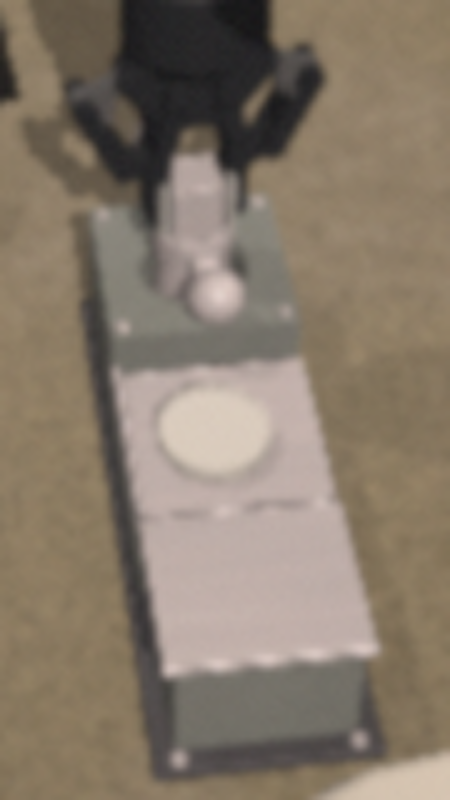

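Both cameras give an 11.5 mm rise, with about 8.5–9 mm still to go. That is 33° more.

Emit:
servo_tool(
  moves=[
    [[0, 0, 0], [0, 0, 0.5]],
    [[0, 0, 0], [0, 0, 0.75]],
    [[0, 0, 0], [0, 0, 0.75]],
    [[0, 0, 0], [0, 0, 0.75]],
    [[0, 0, 0], [0, 0, 0.75]],
    [[0, 0, 0], [0, 0, 0.75]],
    [[0, 0, 0], [0, 0, 0.75]],
    [[0, 0, 0], [0, 0, 0.75]],
    [[0, 0, 0], [0, 0, 0.75]],
    [[0, 0, 0], [0, 0, 0]],
    [[0, 0, 0], [0, 0, 0]],
  ],
)

```text
time_s: 13.05
tool_pos: [0.5131, -0.013, 0.2888]
eef_rot: [-0.545, 0.838, 0.0, 0.001]
ft_force: [-3.1, -1.1, 7.9]
width: 0.322
```

```bash
python3 ov.py 7;python3 - <<'E'
from ez import *
a,b=get_image("side"),get_image("scene");report(a,b)
E
```

```text
13.05 [ 0.51310568 -0.0129721   0.28876126] [-5.44955011e-01  8.38464889e-01  1.03586191e-04  8.09510360e-04] -0.6978121756780528 0.3220471237746913 [-3.08168449 -1.06590266  7.8658008 ] [-0.05389026  1.10895984 -0.04528061]
side: housing front(.085) (np.float64(0.08403602704905495), np.float64(1954.1758824288409)) ledge front(.072) (np.float64(0.06595101799788743), np.float64(8930.680186018086))
  deck far edge (np.float64(0.07098051081122737), np.float64(-7975.663647560665))
scene: ledge -x side(.072) (np.float64(0.06951906540677115), np.float64(8530.130587269232)) deck -x side (np.float64(0.06950442839225522), np.float64(8564.332708685251))
```

View pics/r7c.png

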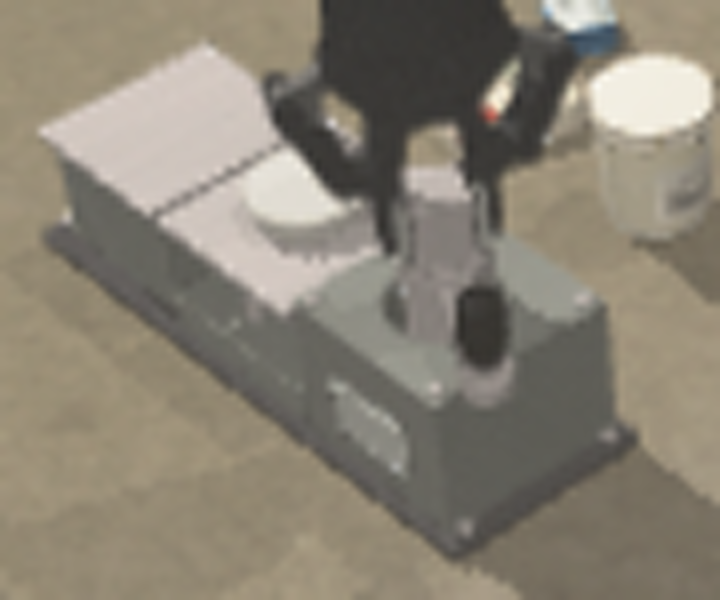

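View pics/o7s.png

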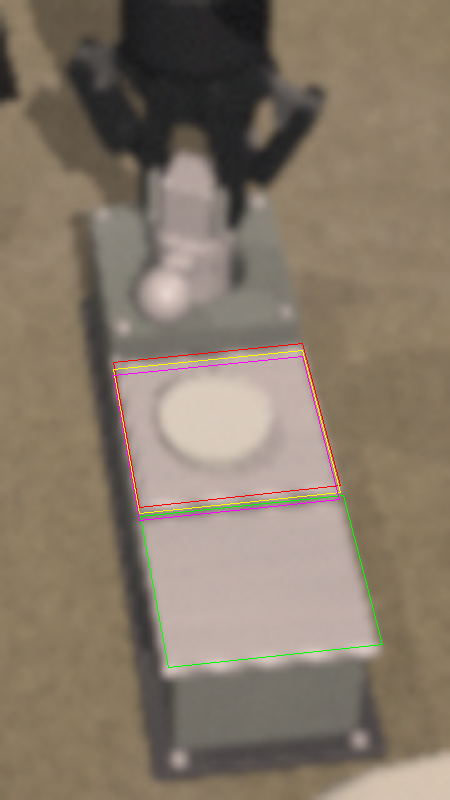

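The deck edge and the ledge edge are now collinear in both views (scene measure 0.0695 for each). Releasing and rising.

Emit:
servo_tool(
  moves=[
    [[0, 0, -0.02], [0, 0, 0]],
    [[0, 0, 0], [0, 0, 0]],
    [[0, 0, 0], [0, 0, 0]],
    [[0, 0, 0], [0, 0, 0]],
    [[0, 0, 0], [0, 0, 0]],
    [[0, 0, 0], [0, 0, 0]],
  ],
  grip=0.65,
)

```text
time_s: 13.9
tool_pos: [0.5129, -0.0134, 0.289]
eef_rot: [-0.545, 0.839, 0.0, -0.0]
ft_force: [0.0, 0.1, 0.2]
width: 0.652
```

Emit:
servo_tool(
  moves=[
    [[0, 0, -0.1], [0, 0, 0]],
    [[0, 0, -0.3], [0, 0, 0]],
    [[0, 0, -0.5], [0, 0, 0]],
    [[0, 0, -0.6], [0, 0, 0]],
    [[0, 0, -0.6], [0, 0, 0]],
    [[0, 0, -0.5], [0, 0, 0]],
    [[0, 0, 0], [0, 0, 0]],
  ],
)

```text
time_s: 14.6
tool_pos: [0.5135, -0.0136, 0.4237]
eef_rot: [-0.545, 0.838, -0.002, 0.004]
ft_force: [-0.1, 0.2, -0.3]
width: 0.65
```

```bash
python3 ov.py 8;python3 - <<'E'
from ez import *
a,b=get_image("side"),get_image("scene");report(a,b)
E
```

```text
14.6 [ 0.51346757 -0.01361379  0.42365629] [-0.54493361  0.8384696  -0.00192532  0.00351825] -0.6978063367918604 0.649709016440122 [-0.05573843  0.15048692 -0.33640408] [ 0.03830463 -0.00484841 -0.01516783]
side: housing front(.085) (np.float64(0.0840218652364501), np.float64(2021.1668499847729)) ledge front(.072) (np.float64(0.06594715632710517), np.float64(9316.823476221296))
  deck far edge (np.float64(0.0709789866298494), np.float64(-8291.057231211918))
scene: ledge -x side(.072) (np.float64(0.06951675306879437), np.float64(8444.702730879013)) deck -x side (np.float64(0.06950742710454319), np.float64(8501.841192638734))
```

View pics/r8c.png

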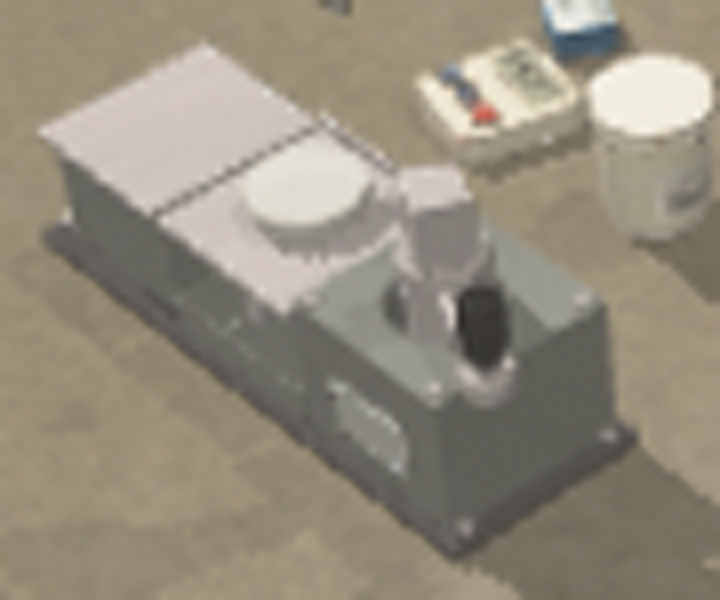

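View pics/r8s.png

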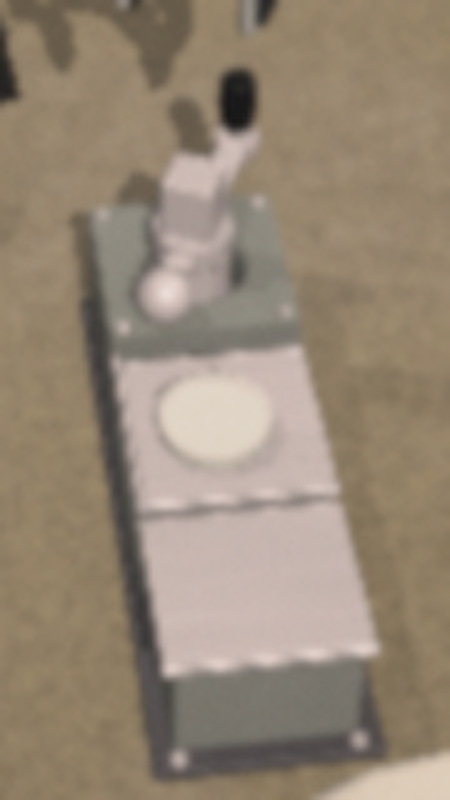

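View pics/w8.png

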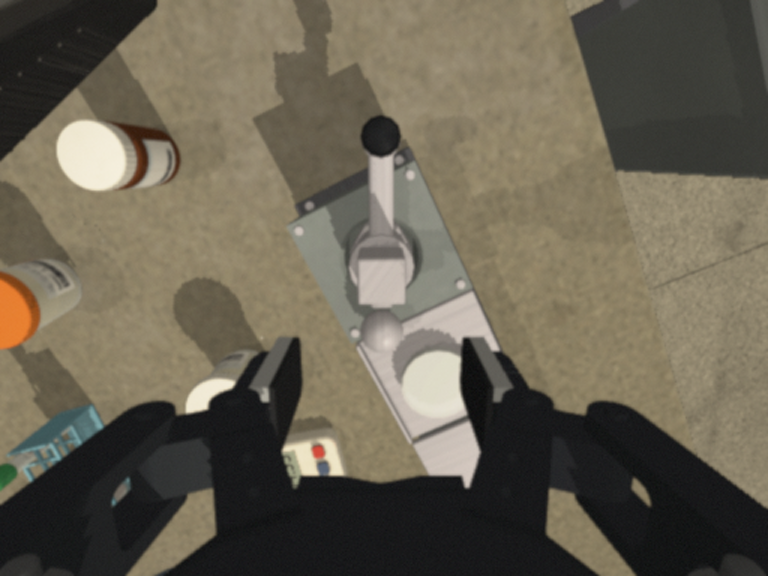

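Run:
```python
from h import *
c=get_calibration("wrist");S=get_calibration("side")
f=lambda u,v,z:atz(c,(u+.5)/1.5-.5,(v+.5)/1.5-.5,z)
print(f(382,272,.150),np.linalg.norm((f(359,261,.15)-f(405,261,.15))[:2]))
print(atz(S,240+195/5,190+169/5,.150))
job_done()
```

```text
[ 0.50855455 -0.01854393  0.15      ] 0.025817373336546514
[ 0.51092252 -0.01109553  0.15      ]
the job is handed in; nothing more can be done
```

I turned the crank until the deck was level with the ledge, left the crank seated on the spindle, and handed the job in at about 15 s of robot time. No verdict is reported.

- **Crank:** of the three lookalikes I took the one nearest the base, about 0.585 m away. I read the spindle's angle from a wrist picture looking into the well, lined the crank up with it, and lowered it.
- **Seating:** the crank went down without a search. It stopped about 51 mm below the rim with about 14 N on the bottom, while the deck was still about 18–20 mm low.
- **Turning:** I turned it about 92° clockwise in two stages, measuring between them. Then I let go and rose 135 mm straight up.

**Last checks**
- After release the deck and ledge edges measured the same height in the scene view, 69.5 mm each; both read low against the ledge's 72 mm by the same bias. The side view put the deck about 1 mm lower, within that view's own error.
- The crank looked upright and seated, and the wrist force was near zero.
- Where the cup and timer were in view they looked untouched.

**One disagreement:** a rough check of the grip's top put it 2.5 mm from the well's axis in the side view, but about 7.5 mm in the wrist view. I put the wrist figure down to a poorly picked pixel. The crank had been held within about 1 mm of the axis until release, so I did not act on it, and it was printed only as the job was handed in.

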